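Raise the glass cutter's work rest by one hole

TASK

Draw the square post of the work rest gently upwards until its sprung button pops out through the next hole of the sleeve, without lifting the stand off the bench, and let go. Then prove that it holds: with the gripper clear of the post, press the rubber pad on top straight down by about half of its springy travel (about 15 N) for a moment, without bottoming it, and back away, leaving the rest standing upright and the things around it undisturbed.

Things in the scene. Friction and masses are not known exactly. Their poses are not given: they have to be found in the camera images.
- stand: Loose work rest, about 2 kg in all (up to 15 % either way). Origin: centre of its underside, on the bench; z up. A dark steel foot 120 x 120 x 14 mm carries an upright grey square sleeve, 40 x 40 mm, top 170 mm above the bench. A pull beyond about 18 to 24 N on the post lifts the whole stand, which is not allowed (2 mm at most).
- middle_hole (a point): Centre of the middle of three 10 mm square holes in a vertical row in the sleeve's +x face, on the outer surface (wall 4 mm), 100 mm above the bench; the others are 50 mm lower and higher. At the start the button is pressed in behind the wall between the lowest and this hole, and must come out through this one, a lift of about 8 to 35 mm.
- sleeve_top (a point): Centre of the sleeve's open top, 170 mm above the bench, where the 30 x 30 mm dark steel post slides out; it carries the button, head block and pad. The post stays where it is left; drawing it up takes about 5 to 10 N. The pull drops as the button springs out; then the post is blocked both ways (2 mm play) and the pull rises steeply.
- head_grip (a point): Centre of the aluminium head block on the post, a 40 mm cube with sides along the stand's x and y, a 15 mm collar below it: the place to grip, from above (the pad on it is narrower). It is clamped on the post up to 18 mm higher or lower from case to case, so it does not tell where the button is: 246 to 284 mm above the bench with the button in the middle hole.
- pad_top (a point): Centre of the top face of the black rubber rest pad, 28 x 28 mm, which stands 17 mm above the top of the head block; this point is 37 mm above the block's centre when unloaded. The pad is sprung, 3 N per mm, travel 10 mm (bottomed at 30 N).
- pad (a joint): How far the rubber pad is pressed down, m: 0 free, 0.010 bottomed. Pressing half-way is 0.005 (15 N).
- button (a joint): Position of the sprung bright steel button (8 mm thick) that moves along the stand's +x axis, m: about 0 when pressed in behind the sleeve wall, 0.009 when it is fully out through a hole and stands 5 mm proud of the sleeve's face.
- vase: Bystander: open glass tumbler, 68 mm wide, 110 mm high, standing upright. Origin: centre of its underside. Leave alone.
- wheel: Bystander: flat grinding stone, 90 mm wide, 18 mm thick with a 22 mm bore, lying flat. Origin: centre of its underside. Leave alone.
- jar: Bystander: closed green glass jar, 60 mm wide, 75 mm high, upright. Origin: centre of its underside. Leave alone.
There are look-alikes about, which are no part of the job. There is more than one size of the stand; the job needs the largest.

How it is judged:
By the outcome, as a careful person would: the job done as asked, in the order asked, and still so for the second after the job is handed in, with the robot touching nothing.
It also fails if it takes over 42 s, if anything falls off the work surface, if the arm or the gripper's body presses on something with over 40 N, if the wrist force passes 120 N, or if a joint passes its speed limit or range.

ROBOT

A 6-joint arm with a two-finger parallel gripper is mounted at the origin on the work surface. World frame = base frame: x ahead of the robot, y to its left, z up, the work surface at z = 0. Lengths are in m, angles in rad, forces in N, time in s.
With the tool pointing down it reaches from about 0.3 to 0.875 m from the base axis. Payload 4.2 kg.
Tool frame: the origin (TCP) lies midway between the tips of the shut fingers; the grasp point (between the pads) lies 19 mm behind it (grip_depth is the distance from the TCP to the grasp point, in m); z points along the fingers, y is the direction in which the jaws open and shut (so a half turn about z gives the same grasp; the last joint's range is limited). The gripper opens to 85 mm and grips with 20 to 120 N. Pads are 22 mm wide; open, the fingers measure 114 mm over their backs; the gripper's body (76 mm by 85 mm) begins 54 mm behind the grasp point. The pads swing forward as they close: fully open they stand 13 mm farther back than shut.
Start: joints at [-1.226, 0.32, 1.565, -0, 1.257, -0.02], TCP at [0.205, -0.537, 0.231] pointing down, gripper open.
Joint ranges: [-3.11, 3.11], [-0.84, 2.01], [0.21, 2.61], [-1.34, 4.49], [0.05, 2.63], [-2.56, 2.56]. Speed limits (rad/s): [2.57, 2.57, 3.14, 3.14, 3.14, 3.14].

INTERFACE

Orientations are given as a unit quaternion [w, x, y, z].
In Python, from cell import * gives the robot as it stands.
- The arm moves only by the tool arm_command, never from a script. Its argument "moves" is a list that holds one entry, the list of rows, each a list of 7 numbers: the shift along the tool's x, y, z in cm, then the turn, a rotation vector about the tool's x, y, z in rad, then the finger opening in cm, from 0 to 8.54. A call has 1 to 5 rows; each row shifts and turns the pose as measured when the row begins, along the tool's axes as they then stand; what a row does not reach is not made up. A row lasts 1/8 s, in which the tool goes at most 62.5 mm and 10.7 degrees, less where a joint would pass 70% of its speed; a pose out of reach is approached as far as the arm can. A call is refused whole if a number of a shift passes 6.25 or a number of a turn 0.188, either way. A call with a gripper value outside its range is refused whole. The fingers move at their own pace and stop on an object; "grip_force" is the grip in N (left out, the last holds). Time passes only in rows, so rows that do not move let the fingers close. It gives the time, the measured TCP pose, the force and the opening at its end, in the units of the state.
- sense(): the state, without advancing time (a new reading comes with each control period).
- snapshot(name): name is "scene" or "side" or "wrist"; returns (picture, depth): 384x512x3 uint8, red, green, blue; 384x512 float32, m along the optical axis (not along the pixel's ray), 0 where there is no reading.
- camera_model(name): a dict with "mtx" (3x3 intrinsics, pixels), "D" ([k1, k2, p1, p2, k3] as OpenCV has them; the pictures are not rectified), "R" (3x3) and "t" (3): a world point X has camera coordinates R X + t. Camera axes: x right, y down, z forward; pixel columns grow to the right and rows downward; lengths in m; the calibration is good to about 2 mm. A picture is of the moment at which its call begins: read the wrist's pose just before it. camera_model takes no time and is no camera call; for the wrist camera it gives the pose at the moment of the call.
- hand_in(): hands the job in, once; it reports no verdict.
The state is a dict: "time_s": time; "joint_positions": joint angles; "joint_vel": joint speeds; "tau": joint torques, N m; "ee_pos": TCP position; "tcp_rot": TCP orientation; "force": force on the tool from outside, world axes, zero at the start; "moment": the same for the moment, N m; "gripper_width": opening from 0.0 (shut) to 1.0 (fully open).
Only numpy, scipy, OpenCV 4.12 (cv2) and the standard library are available. Lean on these libraries where they do the work, as an engineer would, in place of code of your own. Each camera call takes 0.05 s, during which the arm holds its last target.

## Working session

There is one attempt and no reset: what is moved stays moved. The work goes in short steps, Python scripts to look and compute and a tool call to move; the robot and the scene stay as the last step left them, time stands still between calls to the robot, and variables do not carry over. Pictures are saved under pics/ and viewed, and the job is handed in when it is done.

Besides the shell and the picture viewer there is one more tool, called after "Request:" by a JSON object that holds its "fn" and its "kwargs", one argument or row to a line. arm_command: Moves the arm, as the interface text tells. Its arguments: {"type":"object","properties":{"moves":{"type":"array"},"grip_force":{"type":"number"}},"required":["moves"]}

```bash
mkdir -p pics
cat > h.py <<'E'
from cell import *
import numpy as np, cv2
def snap(n,f):
    m=camera_model(n); p,d=snapshot(n)
    cv2.imwrite(f'pics/{f}.png',cv2.cvtColor(p,cv2.COLOR_RGB2BGR)); np.savez(f'{f}.npz',p=p,d=d,**{k:np.array(m[k]) for k in('mtx','D','R','t')})
def crop(f,x0,y0,x1,y1,s,o):
    p=cv2.imread(f'pics/{f}.png')[y0:y1,x0:x1]; cv2.imwrite(f'pics/{o}.png',cv2.resize(p,None,fx=s,fy=s,interpolation=cv2.INTER_CUBIC))
def ray(z,u,v):
    q=cv2.undistortPoints(np.array([[[u,v]]],float),z['mtx'],z['D'])[0,0]; return np.array([q[0],q[1],1.])
def pt(f,u,v,r=1):
    z=np.load(f+'.npz'); d=z['d'][int(v)-r:int(v)+r+1,int(u)-r:int(u)+r+1]; d=np.median(d[d>0]) 
    return z['R'].T@(ray(z,u,v)*d-z['t'])
def onz(f,u,v,h):
    z=np.load(f+'.npz'); r=z['R'].T@ray(z,u,v); c=-z['R'].T@z['t']; return c+r*(h-c[2])/r[2]
def cloud(f):
    z=np.load(f+'.npz'); d=z['d']; H,W=d.shape
    uv=np.stack(np.meshgrid(np.arange(W),np.arange(H)),-1).reshape(-1,1,2).astype(float)
    q=cv2.undistortPoints(uv,z['mtx'],z['D'])[:,0].reshape(H,W,2)
    P=np.concatenate([q,np.ones((H,W,1))],-1)*d[...,None]
    P=(P-z['t'])@z['R']; P[d<=0]=np.nan; return P
E
python3 - <<'E'
from h import *
for n in('scene','side'): snap(n,n+'0')
print(sense())
E
```

```text
{'time_s': 0.1, 'joint_positions': array([-1.22601782e+00,  3.20226742e-01,  1.56555995e+00,  1.92817705e-05,
        1.25744222e+00, -1.99853641e-02]), 'joint_vel': array([ 0.00021865, -0.00236754, -0.00277097, -0.00102894,  0.00066752,
        0.00024877]), 'tau': array([ 7.33818597e-04, -4.16408229e+01, -2.34704500e+01, -4.17844080e-05,
        4.90567822e-03,  2.08054139e-06]), 'ee_pos': array([ 0.20498377, -0.5367486 ,  0.23056593]), 'tcp_rot': array([-8.08846066e-04,  9.83414676e-01,  1.81369527e-01, -1.23229622e-04]), 'force': array([1.16768941, 0.62300394, 0.1268359 ]), 'moment': array([-0.06021441,  0.08613799,  0.03452637]), 'gripper_width': 0.99863619642278}
```

View pics/scene0.png

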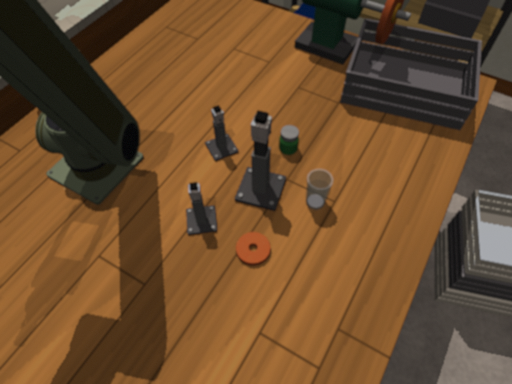

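View pics/side0.png

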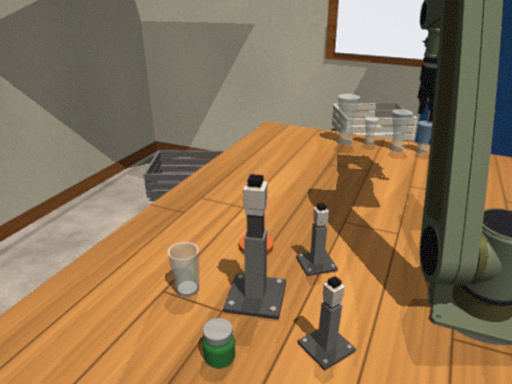

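Candidates in the scene view are the stands at (262,160), (220,132) and (200,208). In the side view they are at (256,250), (328,325) and (318,240). The one at (262,160) is clearly the largest. The jar is at (289,140), the tumbler at (318,188) and the wheel at (253,249). Next I'll take close crops and measure.

Run:
```python
from h import *
crop('scene0',190,90,340,270,4,'c1'); crop('side0',200,160,310,330,3.5,'c2')
P=cloud('scene0')
for (u,v) in [(262,116),(261,126),(260,150),(260,175),(245,198),(275,203),(284,182),(263,176)]:
    print(u,v,P[v,u].round(4))
P=cloud('side0')
for (u,v) in [(256,179),(255,186),(254,200),(256,270),(232,305),(275,309),(284,284)]:
    print(u,v,P[v,u].round(4))
for n in('scene','side'):
    m=camera_model(n); print(n,-np.array(m['R']).T@m['t'])
```

```text
262 116 [0.4721 0.1759 0.2937]
261 126 [0.4782 0.1612 0.2781]
260 150 [0.4754 0.1622 0.1917]
260 175 [0.4783 0.158  0.0961]
245 198 [0.4516 0.1213 0.013 ]
275 203 [0.5321 0.1487 0.0138]
284 182 [0.5201 0.2231 0.0155]
263 176 [0.4867 0.1592 0.0959]
256 179 [0.4611 0.1833 0.2948]
255 186 [0.4615 0.1869 0.2819]
254 200 [0.4604 0.1942 0.2563]
256 270 [0.4562 0.1958 0.0938]
232 305 [0.4954 0.2333 0.014 ]
275 309 [0.4069 0.2092 0.0162]
284 284 [0.4189 0.1247 0.0136]
scene [ 0.79363113 -0.39026899  0.94620043]
side [0.18539733 0.79228736 0.61791437]
```

Run:
```python
from h import *
# head points from both clouds
for f in('scene0','side0'):
    P=cloud(f).reshape(-1,3)
    z=np.load(f+'.npz')
    n=np.isfinite(P[:,2])
    Q=P[n]
    for lo,hi in((.19,.3),(.03,.16),(.008,.02)):
        s=Q[(Q[:,2]>lo)&(Q[:,2]<hi)&(Q[:,0]>.25)&(Q[:,0]<.9)&(abs(Q[:,1])<.5)]
        print(f,lo,hi,len(s))
```

```text
scene0 0.19 0.3 669
scene0 0.03 0.16 2443
scene0 0.008 0.02 2618
side0 0.19 0.3 1107
side0 0.03 0.16 5222
side0 0.008 0.02 2999
```

View pics/c1.png

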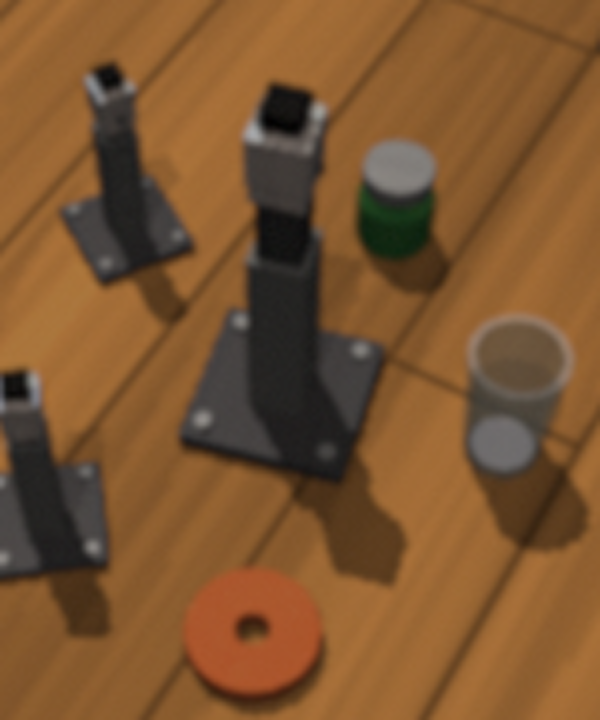

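View pics/c2.png

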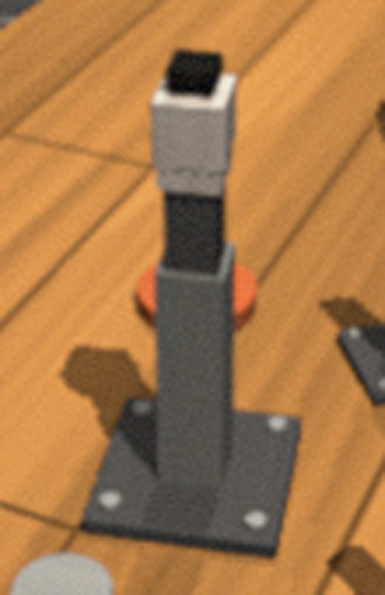

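Run:
```python
from h import *
A=np.concatenate([cloud(f).reshape(-1,3) for f in('scene0','side0')]); A=A[np.isfinite(A[:,2])]
A=A[(abs(A[:,0]-.465)<.12)&(abs(A[:,1]-.175)<.12)]
f=A[(A[:,2]>.010)&(A[:,2]<.019)]
# keep near
f=f[np.hypot(f[:,0]-.465,f[:,1]-.175)<.1]
print(len(f),cv2.minAreaRect(f[:,:2].astype(np.float32)), cv2.boxPoints(cv2.minAreaRect(f[:,:2].astype(np.float32))))
for lo,hi in((.03,.16),(.18,.205),(.22,.272),(.279,.29),(.27,.285),(.289,.30),(.29,.31)):
    s=A[(A[:,2]>lo)&(A[:,2]<hi)&(np.hypot(A[:,0]-.465,A[:,1]-.175)<.05)]
    print(lo,hi,len(s),s.min(0).round(4) if len(s) else'',s.max(0).round(4) if len(s) else'',cv2.minAreaRect(s[:,:2].astype(np.float32)) if len(s)>3 else '')
s=A[np.hypot(A[:,0]-.465,A[:,1]-.175)<.04]
print(np.histogram(s[:,2],bins=np.arange(.2,.31,.004)))
```

```text
2623 ((0.4691595733165741, 0.17574180662631989), (0.12418744713068008, 0.12429552525281906), 13.356934547424316) [[0.39438832 0.22186378]
 [0.42310268 0.10093047]
 [0.5439308  0.12961984]
 [0.51521647 0.25055313]]
0.03 0.16 1635 [0.4425 0.1504 0.0301] [0.4955 0.202  0.1599] ((0.4690198302268982, 0.17566417157649994), (0.044633202254772186, 0.04630230739712715), 13.099343299865723)
0.18 0.205 293 [0.4482 0.1572 0.18  ] [0.4884 0.1951 0.2049] ((0.4689110517501831, 0.17622284591197968), (0.034204334020614624, 0.03470267355442047), 13.816865921020508)
0.22 0.272 785 [0.4433 0.1509 0.22  ] [0.4943 0.2006 0.272 ] ((0.4705463945865631, 0.17658883333206177), (0.047578297555446625, 0.04510079696774483), 14.163128852844238)
0.279 0.29 136 [0.4509 0.1525 0.279 ] [0.4941 0.1936 0.29  ] ((0.4716971516609192, 0.1726619005203247), (0.03820233419537544, 0.03944818302989006), 12.958422660827637)
0.27 0.285 380 [0.443 0.152 0.27 ] [0.4943 0.201  0.285 ] ((0.4691852033138275, 0.17559272050857544), (0.0441451333463192, 0.04639158770442009), 13.53187084197998)
0.289 0.3 257 [0.4512 0.1595 0.2891] [0.4864 0.1927 0.2985] ((0.4688807725906372, 0.17573176324367523), (0.03125133365392685, 0.031306058168411255), 12.79128360748291)
0.29 0.31 247 [0.4512 0.1595 0.2901] [0.4864 0.1927 0.2985] ((0.4688807725906372, 0.17573176324367523), (0.03125133365392685, 0.031306058168411255), 12.79128360748291)
(array([ 54,  46,  41,  52,  38,  25,  57,  56,  58,  35,  62,  68,  71,
        70,  71,  74,  61,  77,  75, 224,  30,  47,  49, 182,  39,   0,
         0]), array([0.2  , 0.204, 0.208, 0.212, 0.216, 0.22 , 0.224, 0.228, 0.232,
       0.236, 0.24 , 0.244, 0.248, 0.252, 0.256, 0.26 , 0.264, 0.268,
       0.272, 0.276, 0.28 , 0.284, 0.288, 0.292, 0.296, 0.3  , 0.304,
       0.308]))
```

The wanted stand is at about (0.469, 0.176) with yaw 13.3° mod 90°. Its block top is at z≈0.2775 and its pad top at 0.2945. I'll move above it, raising the tool on the way.

Request:
{"fn": "arm_command", "kwargs": {
  "moves": [
    [[3.6, -4.2, -2.7, 0, 0, 0.027, 8.54], [3.6, -4.2, -2.7, 0, 0, 0.027, 8.54], [3.6, -4.2, -2.7, 0, 0, 0.027, 8.54], [3.6, -4.2, -2.7, 0, 0, 0.027, 8.54], [3.6, -4.2, -2.7, 0, 0, 0.027, 8.54]]
  ]
}}

```text
time_s: 0.72
ee_pos: [0.3132, -0.2785, 0.3645]
tcp_rot: [-0.006, 0.994, 0.109, -0.002]
force: [0.1, -1.0, 0.0]
gripper_width: 1.001
```

```bash
cat >> h.py <<'E'
from scipy.spatial.transform import Rotation as Rt
def rel(T):
    s=sense(); q=s['tcp_rot']; R=Rt.from_quat([q[1],q[2],q[3],q[0]]).as_matrix()
    print('t',s['time_s'],'pos',s['ee_pos'].round(4),'F',s['force'].round(2),'w',round(s['gripper_width']*85.4,1),'yawx',np.degrees(np.arctan2(R[1,0],R[0,0])).round(2),'tilt',R[:,2].round(4),'j',s['joint_positions'].round(2))
    print('tool shift cm',(R.T@(np.array(T)-s['ee_pos'])*100).round(2))
E
python3 -c "
from h import *
rel([.469,.1757,.37])"
```

```text
t 0.725 pos [ 0.3132 -0.2785  0.3645] F [ 0.12 -1.02  0.02] w 85.5 yawx 12.5 tilt [-0.0042  0.0108 -0.9999] j [-0.76  0.01  1.62  0.    1.52  0.59]
tool shift cm [ 25.04 -40.97  -0.12]
```

Request:
{"fn": "arm_command", "kwargs": {
  "moves": [
    [[3.1, -5.1, -0.2, 0, 0, 0, 8.54], [3.1, -5.1, -0.2, 0, 0, 0, 8.54], [3.1, -5.1, -0.2, 0, 0, 0, 8.54], [3.1, -5.1, -0.2, 0, 0, 0, 8.54], [3.1, -5.1, -0.2, 0, 0, 0, 8.54]]
  ]
}}

```text
time_s: 1.35
ee_pos: [0.4115, 0.0125, 0.3787]
tcp_rot: [-0.004, 0.994, 0.108, 0.001]
force: [0.7, 0.0, -0.2]
gripper_width: 1.003
```

```bash
python3 -c "
from h import *
rel([.469,.1757,.37])
snap('wrist','w1')"
```

```text
t 1.35 pos [0.4115 0.0125 0.3787] F [ 0.68  0.05 -0.21] w 85.7 yawx 12.36 tilt [ 9.0e-04  8.1e-03 -1.0e+00] j [-0.   -0.01  1.6   0.01  1.55  1.35]
tool shift cm [  9.11 -14.7    1.01]
```

View pics/w1.png

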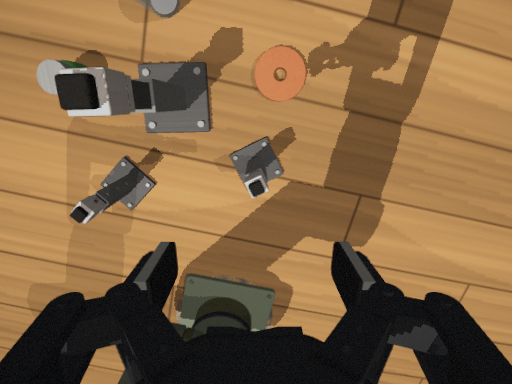

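The wrist picture shows the large stand, with its head at about (88,92) and foot at about (177,97). The small stands are at (90,205) and (256,165), and the wheel is at (280,72). Now I'll refine the block pose from this view.

Run:
```python
from h import *
crop('w1',30,40,220,140,4,'c3')
P=cloud('w1').reshape(-1,3);P=P[np.isfinite(P[:,2])]
near=np.hypot(P[:,0]-.469,P[:,1]-.1757)
for lo,hi in((.272,.284),(.289,.302)):
    s=P[(P[:,2]>lo)&(P[:,2]<hi)&(near<.05)]
    print(lo,len(s),np.median(s[:,2]),cv2.minAreaRect(s[:,:2].astype(np.float32)))
s=P[(P[:,2]>.010)&(P[:,2]<.019)&(near<.1)]; print(len(s),cv2.minAreaRect(s[:,:2].astype(np.float32)))
```

```text
0.272 1125 0.278466936196205 ((0.46964409947395325, 0.174151211977005), (0.04022205248475075, 0.0407928042113781), 13.262892723083496)
0.289 1302 0.29544704505296554 ((0.46964332461357117, 0.1739744395017624), (0.0276748389005661, 0.028381016105413437), 14.591493606567383)
3336 ((0.46950966119766235, 0.17464002966880798), (0.12002517282962799, 0.12093226611614227), 13.094266891479492)
```

View pics/c3.png

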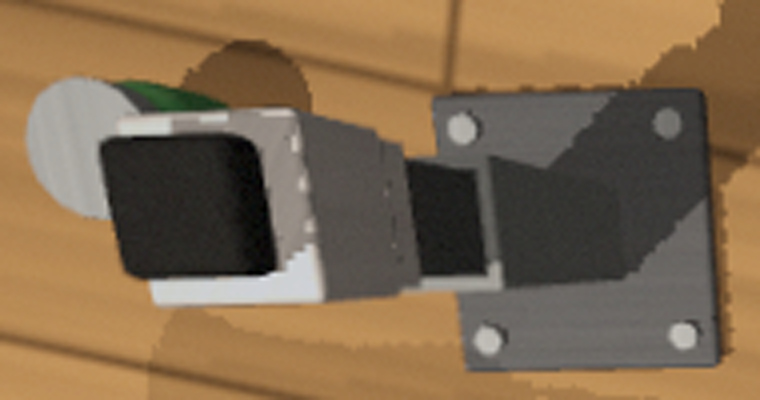

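Request:
{"fn": "arm_command", "kwargs": {
  "moves": [
    [[3.1, -5.0, 0.3, 0, 0, -0.008, 8.54], [3.1, -5.0, 0.3, 0, 0, -0.006, 8.54], [2.2, -3.6, 0.3, 0, 0, 0, 8.54], [0, 0, 0, 0, 0, 0, 8.54]]
  ]
}}

```text
time_s: 1.9
ee_pos: [0.4631, 0.1718, 0.3701]
tcp_rot: [-0.007, 0.993, 0.121, 0.0]
force: [-0.1, -1.6, 0.2]
gripper_width: 1.0
```

```bash
python3 -c "
from h import *
rel([.4696,.1742,.238])"
```

```text
t 1.9 pos [0.4631 0.1718 0.3701] F [-0.09 -1.65  0.25] w 85.4 yawx 13.88 tilt [-7.000e-04  1.340e-02 -9.999e-01] j [0.32 0.13 1.47 0.01 1.53 1.65]
tool shift cm [ 0.66  0.09 13.21]
```

Request:
{"fn": "arm_command", "kwargs": {
  "moves": [
    [[0.6, 0.1, 1.0, -0.013, 0, 0.011, 8.54], [0, 0, 0, 0, 0, 0, 8.54]]
  ]
}}

```text
time_s: 2.15
ee_pos: [0.4689, 0.1706, 0.3589]
tcp_rot: [0.001, 0.993, 0.114, 0.0]
force: [-0.8, -0.4, 0.5]
gripper_width: 1.002
```

```bash
python3 -c "
from h import *
rel([.4696,.1742,.238])"
```

```text
t 2.15 pos [0.4689 0.1706 0.3589] F [-0.78 -0.35  0.46] w 85.5 yawx 13.14 tilt [ 0.0011 -0.0016 -1.    ] j [ 0.33  0.14  1.49 -0.    1.51  1.67]
tool shift cm [ 0.14 -0.36 12.09]
```

Request:
{"fn": "arm_command", "kwargs": {
  "moves": [
    [[0.1, -0.36, 1.5, 0, 0, 0, 8.54], [0, 0, 2.0, 0, 0, 0, 8.54], [0, 0, 2.0, 0, 0, 0, 8.54], [0, 0, 0, 0, 0, 0, 8.54]]
  ]
}}

```text
time_s: 2.65
ee_pos: [0.4681, 0.1713, 0.3006]
tcp_rot: [0.001, 0.994, 0.112, 0.0]
force: [-0.3, -0.2, -0.7]
gripper_width: 1.003
```

```bash
python3 -c "
from h import *
rel([.4696,.1742,.238])"
```

```text
t 2.65 pos [0.4681 0.1713 0.3006] F [-0.31 -0.22 -0.68] w 85.6 yawx 12.85 tilt [ 4.0e-04 -2.1e-03 -1.0e+00] j [ 0.33  0.16  1.61 -0.    1.38  1.68]
tool shift cm [ 0.21 -0.26  6.26]
```

Request:
{"fn": "arm_command", "kwargs": {
  "moves": [
    [[0.2, -0.3, 2.0, 0, 0, -0.006, 8.54], [0.05, -0.05, 2.0, 0, 0, 0, 8.54], [0, 0, 2.0, 0, 0, 0, 8.54], [0, 0, 0, 0, 0, 0, 8.54]]
  ]
}}

```text
time_s: 3.15
ee_pos: [0.4711, 0.1743, 0.2419]
tcp_rot: [0.0, 0.994, 0.114, 0.003]
force: [0.8, -0.3, 0.3]
gripper_width: 0.995
```

```bash
python3 -c "
from h import *
rel([.4696,.1742,.238])
snap('wrist','w2');snap('side','s2')
crop('s2',190,120,330,330,2.8,'s2c')"
```

```text
t 3.15 pos [0.4711 0.1743 0.2419] F [ 0.82 -0.3   0.35] w 85.0 yawx 13.06 tilt [ 5.9e-03 -2.0e-04 -1.0e+00] j [ 0.33  0.2   1.71 -0.    1.23  1.68]
tool shift cm [-0.15 -0.02  0.39]
```

View pics/w2.png

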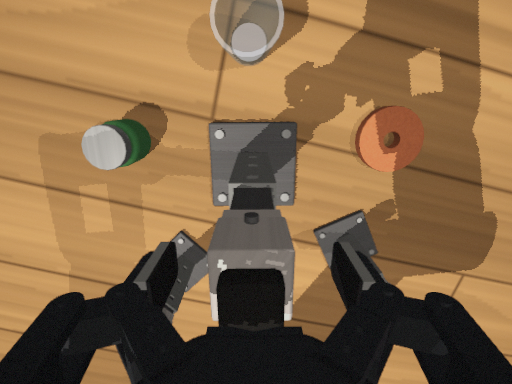

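View pics/s2c.png

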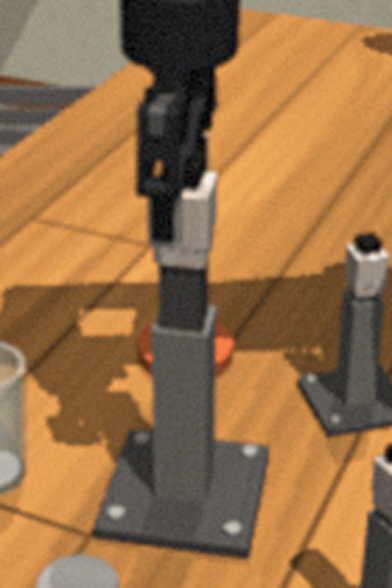

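The jaws straddle the block in both views. The sleeve's outer face is visible in the wrist view at about (250,165). Next is closing gently.

Request:
{"fn": "arm_command", "kwargs": {
  "moves": [
    [[-0.15, 0, 0.35, 0, -0.005, 0, 8.54], [0, 0, 0, 0, 0, 0, 6.0], [0, 0, 0, 0, 0, 0, 5.0], [0, 0, 0, 0, 0, 0, 5.0]]
  ],
  "grip_force": 25
}}

```text
time_s: 3.75
ee_pos: [0.4719, 0.1748, 0.2425]
tcp_rot: [-0.0, 0.994, 0.114, 0.005]
force: [-0.7, -0.3, 0.4]
gripper_width: 0.588
```

```bash
python3 -c "
from h import *
rel([.4696,.1742,.238])
crop('w2',200,110,310,250,4,'w2c')"
```

```text
t 3.75 pos [0.4719 0.1748 0.2425] F [-0.68 -0.33  0.42] w 50.2 yawx 13.05 tilt [ 0.0092  0.0015 -1.    ] j [ 0.33  0.19  1.71 -0.    1.23  1.68]
tool shift cm [-0.24  0.    0.45]
```

View pics/w2c.png

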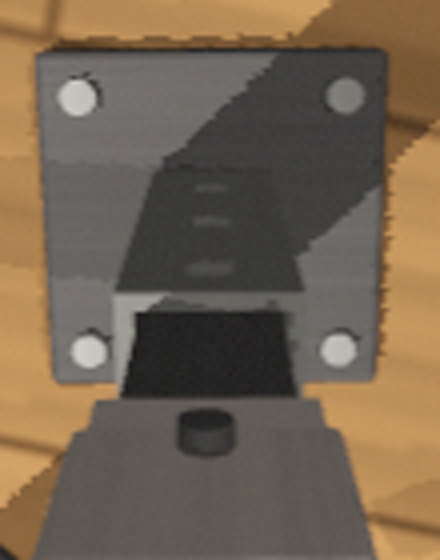

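Request:
{"fn": "arm_command", "kwargs": {
  "moves": [
    [[-0.2, 0, 0.4, 0, -0.01, 0, 5.0]]
  ]
}}

```text
time_s: 3.88
ee_pos: [0.4701, 0.1744, 0.2387]
tcp_rot: [0.0, 0.994, 0.114, -0.0]
force: [-0.3, -0.6, 0.6]
gripper_width: 0.586
```

```bash
python3 -c "
from h import *
rel([.4696,.1742,.238])"
```

```text
t 3.875 pos [0.4701 0.1744 0.2387] F [-0.28 -0.6   0.64] w 50.0 yawx 13.05 tilt [-2.e-04 -5.e-04 -1.e+00] j [ 0.33  0.2   1.71 -0.    1.23  1.68]
tool shift cm [-0.05  0.01  0.07]
```

Nicely aligned. Closing.

Request:
{"fn": "arm_command", "kwargs": {
  "moves": [
    [[0, 0, 0, 0, 0, 0, 3.9], [0, 0, 0, 0, 0, 0, 3.7], [0, 0, 0, 0, 0, 0, 3.5]]
  ],
  "grip_force": 30
}}

```text
time_s: 4.25
ee_pos: [0.4694, 0.1752, 0.2381]
tcp_rot: [-0.0, 0.993, 0.114, -0.001]
force: [-0.1, 2.6, 0.2]
gripper_width: 0.465
```

```bash
python3 -c "
from h import *
rel([.4696,.1742,.238])"
```

```text
t 4.25 pos [0.4694 0.1752 0.2381] F [-0.13  2.56  0.22] w 39.7 yawx 13.1 tilt [-2.3e-03  3.0e-04 -1.0e+00] j [0.33 0.2  1.71 0.   1.23 1.68]
tool shift cm [-0.    0.1   0.01]
```

Request:
{"fn": "arm_command", "kwargs": {
  "moves": [
    [[0, 0, 0, 0, 0, 0, 3.5], [0, 0, -0.15, 0, 0, 0, 3.5], [0, 0, -0.15, 0, 0, 0, 3.5]]
  ],
  "grip_force": 45
}}

```text
time_s: 4.62
ee_pos: [0.4693, 0.1751, 0.2391]
tcp_rot: [-0.0, 0.993, 0.114, -0.002]
force: [-0.0, 2.0, -7.6]
gripper_width: 0.462
```

Request:
{"fn": "arm_command", "kwargs": {
  "moves": [
    [[0, 0, -0.15, 0, 0, 0, 3.5], [0, 0, -0.15, 0, 0, 0, 3.5]]
  ]
}}

```text
time_s: 4.88
ee_pos: [0.4693, 0.1751, 0.2412]
tcp_rot: [0.0, 0.993, 0.114, -0.003]
force: [1.1, 2.5, -8.0]
gripper_width: 0.46
```

```bash
python3 -c "
from h import *
rel([.4696,.1742,.238])"
```

```text
t 4.875 pos [0.4693 0.1751 0.2412] F [ 1.06  2.46 -7.96] w 39.2 yawx 13.09 tilt [-5.e-03 -6.e-04 -1.e+00] j [0.33 0.2  1.71 0.   1.24 1.68]
tool shift cm [0.01 0.09 0.32]
```

Request:
{"fn": "arm_command", "kwargs": {
  "moves": [
    [[0, 0, -0.15, 0, 0.003, 0, 3.5], [0, 0, -0.15, 0, 0, 0, 3.5], [0, 0, -0.15, 0, 0, 0, 3.5]]
  ]
}}

```text
time_s: 5.25
ee_pos: [0.4692, 0.175, 0.2458]
tcp_rot: [-0.0, 0.993, 0.114, -0.001]
force: [1.4, 1.8, -8.9]
gripper_width: 0.464
```

Request:
{"fn": "arm_command", "kwargs": {
  "moves": [
    [[0, 0, -0.15, 0, 0.002, 0, 3.5], [0, 0, -0.15, 0, 0, 0, 3.5]]
  ]
}}

```text
time_s: 5.5
ee_pos: [0.4691, 0.175, 0.2489]
tcp_rot: [-0.0, 0.993, 0.114, -0.0]
force: [2.1, 1.8, -7.1]
gripper_width: 0.461
```

Request:
{"fn": "arm_command", "kwargs": {
  "moves": [
    [[0, 0, -0.15, 0, 0, 0, 3.5], [0, 0, -0.15, 0, 0, 0, 3.5]]
  ]
}}

```text
time_s: 5.75
ee_pos: [0.4691, 0.175, 0.2522]
tcp_rot: [-0.0, 0.993, 0.114, -0.0]
force: [1.3, 2.2, -7.4]
gripper_width: 0.463
```

```bash
python3 -c "
from h import *
rel([.4696,.1742,.238])"
```

```text
t 5.75 pos [0.4691 0.175  0.2522] F [ 1.34  2.21 -7.4 ] w 39.5 yawx 13.08 tilt [-8.e-04  3.e-04 -1.e+00] j [0.33 0.19 1.69 0.   1.26 1.68]
tool shift cm [0.03 0.09 1.42]
```

Request:
{"fn": "arm_command", "kwargs": {
  "moves": [
    [[0, 0, -0.15, 0, 0, 0, 3.5]]
  ]
}}

```text
time_s: 5.88
ee_pos: [0.4691, 0.1749, 0.2538]
tcp_rot: [-0.0, 0.993, 0.114, -0.0]
force: [2.2, 1.9, -8.4]
gripper_width: 0.465
```

Request:
{"fn": "arm_command", "kwargs": {
  "moves": [
    [[0, 0, -0.15, 0, 0, 0, 3.5]]
  ]
}}

```text
time_s: 6.0
ee_pos: [0.4691, 0.175, 0.2554]
tcp_rot: [-0.0, 0.993, 0.114, -0.0]
force: [1.7, 2.4, -8.8]
gripper_width: 0.464
```

Request:
{"fn": "arm_command", "kwargs": {
  "moves": [
    [[0, 0, -0.12, 0, 0, 0, 3.5]]
  ]
}}

```text
time_s: 6.12
ee_pos: [0.4691, 0.175, 0.2568]
tcp_rot: [-0.0, 0.993, 0.114, -0.0]
force: [1.8, 2.4, -7.9]
gripper_width: 0.459
```

```bash
python3 -c "
from h import *
rel([.4696,.1742,.238])
snap('wrist','w3');crop('w3',180,90,330,260,4,'w3c')"
```

```text
t 6.125 pos [0.4691 0.175  0.2568] F [ 1.76  2.39 -7.91] w 39.2 yawx 13.09 tilt [-6.e-04  3.e-04 -1.e+00] j [0.33 0.19 1.68 0.   1.27 1.68]
tool shift cm [0.03 0.09 1.88]
```

View pics/w3c.png

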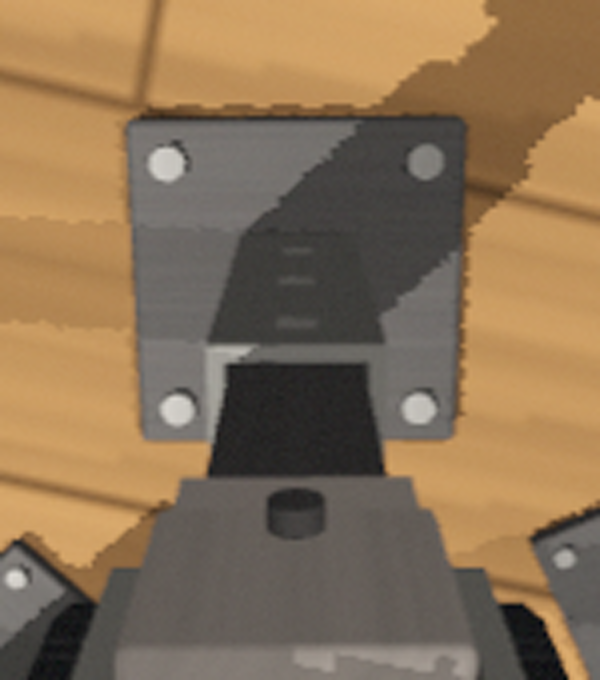

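The post has risen with the head and the foot is flat. The three holes still show alike at crop (297,250/281/322), so the button isn't out yet. I'll keep going in small steps.

Request:
{"fn": "arm_command", "kwargs": {
  "moves": [
    [[0, 0, -0.12, 0, 0, 0, 3.5]]
  ]
}}

```text
time_s: 6.3
ee_pos: [0.4692, 0.175, 0.2584]
tcp_rot: [-0.0, 0.993, 0.114, -0.0]
force: [0.8, 1.9, -5.5]
gripper_width: 0.463
```

Request:
{"fn": "arm_command", "kwargs": {
  "moves": [
    [[0, 0, -0.12, 0, 0, 0, 3.5]]
  ]
}}

```text
time_s: 6.42
ee_pos: [0.4693, 0.175, 0.2601]
tcp_rot: [-0.0, 0.993, 0.114, 0.0]
force: [1.6, 1.6, -7.0]
gripper_width: 0.461
```

Request:
{"fn": "arm_command", "kwargs": {
  "moves": [
    [[0, 0, -0.12, 0, 0, 0, 3.5]]
  ]
}}

```text
time_s: 6.55
ee_pos: [0.4692, 0.175, 0.2614]
tcp_rot: [-0.0, 0.993, 0.114, 0.0]
force: [0.8, 2.0, -7.5]
gripper_width: 0.463
```

Request:
{"fn": "arm_command", "kwargs": {
  "moves": [
    [[0, 0, -0.12, 0, 0, 0, 3.5]]
  ]
}}

```text
time_s: 6.68
ee_pos: [0.4691, 0.175, 0.2626]
tcp_rot: [-0.0, 0.993, 0.114, -0.0]
force: [2.4, 1.7, -7.1]
gripper_width: 0.465
```

Request:
{"fn": "arm_command", "kwargs": {
  "moves": [
    [[0, 0, -0.12, 0, 0, 0, 3.5]]
  ]
}}

```text
time_s: 6.8
ee_pos: [0.4688, 0.1748, 0.2631]
tcp_rot: [-0.0, 0.993, 0.114, -0.001]
force: [2.0, 2.3, -13.2]
gripper_width: 0.464
```

Request:
{"fn": "arm_command", "kwargs": {
  "moves": [
    [[0, 0, -0.12, 0, 0, 0, 3.5]]
  ]
}}

```text
time_s: 6.92
ee_pos: [0.4686, 0.1747, 0.2633]
tcp_rot: [0.0, 0.993, 0.114, -0.001]
force: [1.1, 3.1, -15.0]
gripper_width: 0.46
```

Request:
{"fn": "arm_command", "kwargs": {
  "moves": [
    [[0, 0, -0.12, 0, 0, 0, 3.5]]
  ]
}}

```text
time_s: 7.05
ee_pos: [0.4683, 0.1746, 0.2634]
tcp_rot: [0.0, 0.993, 0.114, -0.002]
force: [3.2, 2.3, -16.7]
gripper_width: 0.466
```

Request:
{"fn": "arm_command", "kwargs": {
  "moves": [
    [[0, 0, -0.12, 0, 0, 0, 3.5]]
  ]
}}

```text
time_s: 7.18
ee_pos: [0.4675, 0.1741, 0.2633]
tcp_rot: [0.001, 0.993, 0.114, -0.004]
force: [-0.1, 1.0, -17.8]
gripper_width: 0.467
```

The pull rose steeply from 7 N to 18 N while the tool stayed at z=0.263, so the post is blocked. I'll relax and look.

Request:
{"fn": "arm_command", "kwargs": {
  "moves": [
    [[0.05, 0, 0.1, 0, 0.003, 0, 3.5]]
  ]
}}

```text
time_s: 7.3
ee_pos: [0.4676, 0.1742, 0.2631]
tcp_rot: [0.001, 0.993, 0.114, -0.003]
force: [-2.3, 1.0, -2.4]
gripper_width: 0.459
```

```bash
python3 -c "
from h import *
rel([.469,.175,.2625])
snap('wrist','w4');crop('w4',180,90,330,260,4,'w4c');snap('scene','sc4');crop('sc4',190,60,340,230,4,'sc4c')"
```

```text
t 7.3 pos [0.4676 0.1742 0.2631] F [-2.33  0.96 -2.43] w 39.2 yawx 13.09 tilt [-0.005  -0.0018 -1.    ] j [ 0.33  0.18  1.67 -0.    1.29  1.68]
tool shift cm [ 0.16 -0.05  0.06]
```

View pics/w4c.png

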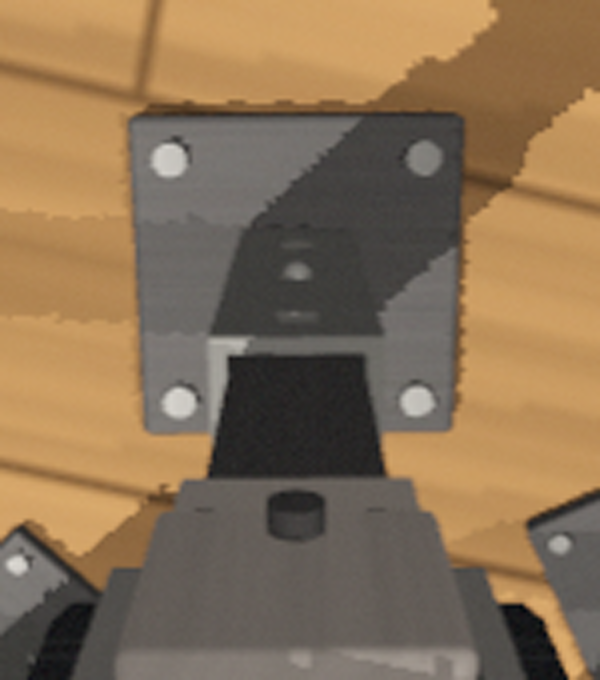

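View pics/sc4c.png

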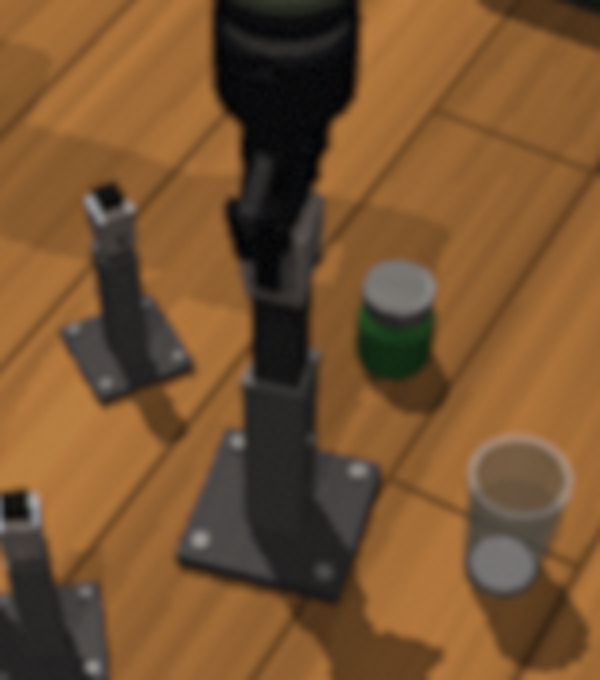

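The bright button now stands in the middle hole (crop (297,270)) and the foot is flat on the bench. Releasing.

Request:
{"fn": "arm_command", "kwargs": {
  "moves": [
    [[0, 0, 0.05, 0, 0.003, 0, 3.9], [0, 0, 0, 0, 0, 0, 5.0], [0, 0, 0, 0, 0, 0, 7.0], [0, 0, 0, 0, 0, 0, 8.54]]
  ]
}}

```text
time_s: 7.9
ee_pos: [0.4701, 0.1746, 0.2678]
tcp_rot: [-0.0, 0.994, 0.114, 0.005]
force: [0.3, -0.4, -0.7]
gripper_width: 0.977
```

```bash
python3 -c "
from h import *
rel([.4696,.1742,.2625])"
```

```text
t 7.9 pos [0.4701 0.1746 0.2678] F [ 0.27 -0.45 -0.66] w 83.5 yawx 13.06 tilt [ 0.0093  0.0018 -1.    ] j [ 0.33  0.18  1.67 -0.    1.29  1.68]
tool shift cm [-0.06  0.02  0.53]
```

Request:
{"fn": "arm_command", "kwargs": {
  "moves": [
    [[0, 0, -3, 0, -0.009, 0, 8.54], [0, 0, -4, 0, 0, 0, 8.54], [0, 0, -4, 0, 0, 0, 8.54], [0, 0, -4, 0, 0, 0, 4.0], [0, 0, 0, 0, 0, 0, 0]]
  ]
}}

```text
time_s: 8.52
ee_pos: [0.4705, 0.1743, 0.4252]
tcp_rot: [-0.0, 0.994, 0.113, 0.003]
force: [0.2, -0.6, -0.9]
gripper_width: 0.606
```

Request:
{"fn": "arm_command", "kwargs": {
  "moves": [
    [[0, 0, 0, 0, 0, 0, 0], [0, 0, 0, 0, 0, 0, 0], [0, 0, 0, 0, 0, 0, 0]]
  ]
}}

```text
time_s: 8.9
ee_pos: [0.4698, 0.174, 0.423]
tcp_rot: [0.0, 0.994, 0.113, 0.001]
force: [0.9, 0.5, 0.0]
gripper_width: -0.001
```

Run:
```python
from h import *
rel([.4696,.1742,.33])
snap('wrist','w5'); snap('side','s5'); snap('scene','sc5')
for f in('w5','s5','sc5'):
    P=cloud(f).reshape(-1,3);P=P[np.isfinite(P[:,2])]
    near=np.hypot(P[:,0]-.469,P[:,1]-.1745)
    s=P[near<.045]; h,b=np.histogram(s[:,2],bins=np.arange(.28,.34,.003)); print(f,dict(zip(b.round(3),h)))
    for lo,hi in((.296,.309),(.314,.327)):
        s=P[(P[:,2]>lo)&(P[:,2]<hi)&(near<.045)]
        if len(s)>5: print(lo,len(s),np.median(s[:,2]),cv2.minAreaRect(s[:,:2].astype(np.float32)))
    s=P[(P[:,2]>.010)&(P[:,2]<.019)&(near<.1)]; print(len(s),np.median(s[:,2]),cv2.minAreaRect(s[:,:2].astype(np.float32)))
```

```text
t 8.9 pos [0.4698 0.174  0.423 ] F [0.88 0.52 0.02] w -0.0 yawx 13.0 tilt [ 2.6e-03 -1.0e-04 -1.0e+00] j [ 0.33  0.14  1.33 -0.    1.66  1.68]
tool shift cm [-0.04 -0.03  9.3 ]
w5 {np.float64(0.28): np.int64(5), np.float64(0.283): np.int64(32), np.float64(0.286): np.int64(29), np.float64(0.289): np.int64(10), np.float64(0.292): np.int64(36), np.float64(0.295): np.int64(30), np.float64(0.298): np.int64(19), np.float64(0.301): np.int64(529), np.float64(0.304): np.int64(82), np.float64(0.307): np.int64(3), np.float64(0.31): np.int64(25), np.float64(0.313): np.int64(26), np.float64(0.316): np.int64(105), np.float64(0.319): np.int64(688), np.float64(0.322): np.int64(4), np.float64(0.325): np.int64(0), np.float64(0.328): np.int64(0), np.float64(0.331): np.int64(0), np.float64(0.334): np.int64(0)}
0.296 661 0.3030883438925099 ((0.46777036786079407, 0.17312932014465332), (0.039951667189598083, 0.040251724421978), 12.725069046020508)
0.314 813 0.32010130714609486 ((0.4681168496608734, 0.17323410511016846), (0.027853360399603844, 0.027916789054870605), 13.728869438171387)
2260 0.01328996885925
[... 1480 characters left out ...]
p.float64(0.31): np.int64(15), np.float64(0.313): np.int64(18), np.float64(0.316): np.int64(31), np.float64(0.319): np.int64(87), np.float64(0.322): np.int64(2), np.float64(0.325): np.int64(0), np.float64(0.328): np.int64(0), np.float64(0.331): np.int64(0), np.float64(0.334): np.int64(0)}
0.296 150 0.30268566777493955 ((0.46914559602737427, 0.173788383603096), (0.03945191949605942, 0.042001012712717056), 13.565168380737305)
0.314 133 0.31984789893650395 ((0.46867549419403076, 0.1747233271598816), (0.027552291750907898, 0.02941080555319786), 13.529767036437988)
1038 0.013155895478277951 ((0.46909070014953613, 0.17422032356262207), (0.11950740963220596, 0.1220918521285057), 13.302266120910645)
```

View pics/w5.png

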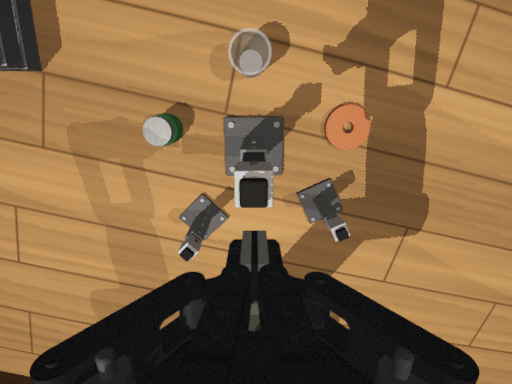

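Pad top is at (0.468, 0.1735, 0.320), everything is in place, and the fingers are shut. Descending to just above the pad.

Request:
{"fn": "arm_command", "kwargs": {
  "moves": [
    [[-0.2, 0, 4.0, 0, -0.003, 0, 0], [0, 0, 3.5, 0, 0, 0, 0], [0, 0, 0, 0, 0, 0, 0]]
  ]
}}

```text
time_s: 9.43
ee_pos: [0.4684, 0.1737, 0.3466]
tcp_rot: [0.0, 0.994, 0.113, 0.001]
force: [0.3, 0.3, 0.3]
gripper_width: -0.002
```

```bash
python3 -c "
from h import *
rel([.468,.1736,.323])"
```

```text
t 9.425 pos [0.4684 0.1737 0.3466] F [0.33 0.34 0.3 ] w -0.2 yawx 13.0 tilt [ 1.3e-03 -2.0e-04 -1.0e+00] j [ 0.33  0.15  1.51 -0.    1.48  1.68]
tool shift cm [-0.05  0.    2.36]
```

Request:
{"fn": "arm_command", "kwargs": {
  "moves": [
    [[-0.05, 0, 1.5, 0, 0, 0, 0], [0, 0, 0.5, 0, 0, 0, 0], [0, 0, 0, 0, 0, 0, 0]]
  ]
}}

```text
time_s: 9.8
ee_pos: [0.4693, 0.1741, 0.3283]
tcp_rot: [-0.0, 0.994, 0.113, 0.003]
force: [0.0, 0.6, -0.6]
gripper_width: 0.001
```

Request:
{"fn": "arm_command", "kwargs": {
  "moves": [
    [[0, 0, 0.3, 0, 0, 0, 0]]
  ]
}}

```text
time_s: 9.93
ee_pos: [0.4698, 0.1742, 0.326]
tcp_rot: [-0.001, 0.994, 0.113, 0.004]
force: [-0.8, 0.2, 0.6]
gripper_width: -0.002
```

```bash
python3 -c "
from h import *
rel([.468,.1736,.320])"
```

```text
t 9.925 pos [0.4698 0.1742 0.326 ] F [-0.76  0.22  0.61] w -0.2 yawx 13.0 tilt [ 0.0078  0.002  -1.    ] j [ 0.33  0.15  1.56 -0.    1.43  1.68]
tool shift cm [-0.2   0.02  0.6 ]
```

Request:
{"fn": "arm_command", "kwargs": {
  "moves": [
    [[-0.2, 0, 0.4, 0, -0.01, 0, 0]]
  ]
}}

```text
time_s: 10.05
ee_pos: [0.468, 0.1739, 0.3223]
tcp_rot: [-0.0, 0.994, 0.113, -0.001]
force: [0.5, 0.2, 0.1]
gripper_width: 0.002
```

Request:
{"fn": "arm_command", "kwargs": {
  "moves": [
    [[0, 0, 0.2, 0, -0.003, 0, 0]]
  ]
}}

```text
time_s: 10.18
ee_pos: [0.4679, 0.1738, 0.3202]
tcp_rot: [0.0, 0.994, 0.113, -0.002]
force: [-1.2, -0.8, 1.8]
gripper_width: -0.002
```

Request:
{"fn": "arm_command", "kwargs": {
  "moves": [
    [[0, 0, 0.2, 0, -0.002, 0, 0]]
  ]
}}

```text
time_s: 10.3
ee_pos: [0.4679, 0.1738, 0.3186]
tcp_rot: [0.0, 0.994, 0.113, -0.003]
force: [-1.2, -0.8, 3.3]
gripper_width: -0.001
```

```bash
python3 -c "
from h import *
rel([.468,.1736,.315])"
```

```text
t 10.3 pos [0.4679 0.1738 0.3186] F [-1.17 -0.81  3.26] w -0.1 yawx 13.0 tilt [-0.0064 -0.0011 -1.    ] j [0.33 0.16 1.57 0.   1.43 1.68]
tool shift cm [0.01 0.02 0.36]
```

Contact at about 0.320. Continuing.

Request:
{"fn": "arm_command", "kwargs": {
  "moves": [
    [[0, 0, 0.2, 0, 0.004, 0, 0]]
  ]
}}

```text
time_s: 10.42
ee_pos: [0.4679, 0.1739, 0.317]
tcp_rot: [-0.0, 0.994, 0.113, -0.001]
force: [-1.7, -0.8, 5.2]
gripper_width: -0.004
```

Request:
{"fn": "arm_command", "kwargs": {
  "moves": [
    [[0, 0, 0.2, 0, 0.002, 0, 0]]
  ]
}}

```text
time_s: 10.55
ee_pos: [0.468, 0.1739, 0.3158]
tcp_rot: [-0.0, 0.994, 0.113, 0.001]
force: [-2.6, -0.5, 6.9]
gripper_width: -0.001
```

```bash
python3 -c "
from h import *
rel([.468,.1736,.315])"
```

```text
t 10.55 pos [0.468  0.1739 0.3158] F [-2.61 -0.5   6.88] w -0.1 yawx 13.0 tilt [ 1.3e-03  9.0e-04 -1.0e+00] j [0.33 0.15 1.58 0.   1.41 1.68]
tool shift cm [-0.01  0.03  0.08]
```

Request:
{"fn": "arm_command", "kwargs": {
  "moves": [
    [[0, 0, 0.2, 0, 0, 0, 0]]
  ]
}}

```text
time_s: 10.68
ee_pos: [0.468, 0.1739, 0.3151]
tcp_rot: [-0.001, 0.994, 0.113, 0.002]
force: [-2.5, -2.1, 9.8]
gripper_width: 0.0
```

Request:
{"fn": "arm_command", "kwargs": {
  "moves": [
    [[0, 0, 0.2, 0, 0, 0, 0]]
  ]
}}

```text
time_s: 10.8
ee_pos: [0.4681, 0.1739, 0.3148]
tcp_rot: [-0.001, 0.994, 0.113, 0.003]
force: [-3.4, -1.4, 10.2]
gripper_width: 0.007
```

Request:
{"fn": "arm_command", "kwargs": {
  "moves": [
    [[0, 0, 0.2, 0, 0, 0, 0]]
  ]
}}

```text
time_s: 10.92
ee_pos: [0.4681, 0.1739, 0.3146]
tcp_rot: [-0.001, 0.994, 0.113, 0.004]
force: [-3.3, -1.2, 10.6]
gripper_width: 0.004
```

Request:
{"fn": "arm_command", "kwargs": {
  "moves": [
    [[0, 0, 0.28, 0, -0.005, 0, 0]]
  ]
}}

```text
time_s: 11.05
ee_pos: [0.4681, 0.1739, 0.314]
tcp_rot: [-0.001, 0.994, 0.113, 0.003]
force: [-4.3, -1.8, 12.5]
gripper_width: -0.002
```

Request:
{"fn": "arm_command", "kwargs": {
  "moves": [
    [[0, 0, 0.3, 0, -0.003, 0, 0]]
  ]
}}

```text
time_s: 11.18
ee_pos: [0.4682, 0.1739, 0.3134]
tcp_rot: [-0.001, 0.994, 0.113, 0.003]
force: [-4.5, -1.2, 14.6]
gripper_width: 0.0
```

Request:
{"fn": "arm_command", "kwargs": {
  "moves": [
    [[0.05, 0, 0.3, 0, -0.003, 0, 0]]
  ]
}}

```text
time_s: 11.3
ee_pos: [0.4684, 0.174, 0.3131]
tcp_rot: [-0.001, 0.994, 0.113, 0.003]
force: [-5.2, -1.6, 15.4]
gripper_width: -0.001
```

Request:
{"fn": "arm_command", "kwargs": {
  "moves": [
    [[0.05, 0, 0.29, 0, -0.002, 0, 0]]
  ]
}}

```text
time_s: 11.42
ee_pos: [0.4685, 0.174, 0.3129]
tcp_rot: [-0.001, 0.994, 0.113, 0.003]
force: [-6.1, -2.1, 15.5]
gripper_width: 0.003
```

Held at about 15 N without bottoming, and the post is blocked against sinking. Backing away.

Request:
{"fn": "arm_command", "kwargs": {
  "moves": [
    [[-0.05, 0, -0.5, 0, 0, 0, 0], [0, 0, -1.0, 0, 0, 0, 0], [0, 0, -3, 0, 0, 0, 0], [0, 0, -4, 0, 0, 0, 0], [0, 0, -4, 0, 0, 0, 0]]
  ]
}}

```text
time_s: 12.05
ee_pos: [0.4665, 0.1732, 0.4388]
tcp_rot: [-0.001, 0.994, 0.113, -0.0]
force: [0.1, 1.2, 0.1]
gripper_width: -0.0
```

Request:
{"fn": "arm_command", "kwargs": {
  "moves": [
    [[-2, 4, 0, 0, 0, 0, 0], [-2, 5, 0, 0, 0, 0, 0], [-2, 5, 0, 0, 0, 0, 0], [0, 0, 0, 0, 0, 0, 0], [0, 0, 0, 0, 0, 0, 0]]
  ]
}}

```text
time_s: 12.68
ee_pos: [0.4418, 0.0204, 0.4406]
tcp_rot: [-0.001, 0.993, 0.114, 0.003]
force: [0.6, -0.1, 0.4]
gripper_width: 0.0
```

Run:
```python
from h import *
rel([.4696,.1742,.33])
snap('wrist','w6'); snap('side','s6'); snap('scene','sc6')
for f in('w6','sc6'):
    P=cloud(f).reshape(-1,3);P=P[np.isfinite(P[:,2])]
    near=np.hypot(P[:,0]-.469,P[:,1]-.1745)
    for lo,hi in((.296,.309),(.314,.327)):
        s=P[(P[:,2]>lo)&(P[:,2]<hi)&(near<.045)]
        if len(s)>5: print(f,lo,len(s),np.median(s[:,2]),cv2.minAreaRect(s[:,:2].astype(np.float32)))
    s=P[(P[:,2]>.010)&(P[:,2]<.019)&(near<.1)]; print(len(s),np.median(s[:,2]),cv2.minAreaRect(s[:,:2].astype(np.float32)))
crop('sc6',190,90,340,270,4,'sc6c')
```

```text
t 12.675 pos [0.4418 0.0204 0.4406] F [ 0.57 -0.06  0.41] w 0.0 yawx 13.1 tilt [ 0.0067  0.0031 -1.    ] j [0.02 0.04 1.41 0.   1.69 1.36]
tool shift cm [  6.11 -14.33  11.13]
w6 0.296 719 0.30040070926470114 ((0.46764859557151794, 0.1731307953596115), (0.038771696388721466, 0.04079060256481171), 12.77922534942627)
w6 0.314 797 0.3173395022984279 ((0.46804696321487427, 0.17267276346683502), (0.027024848386645317, 0.028120430186390877), 12.812070846557617)
2512 0.01321163636232527 ((0.4669748842716217, 0.17345671355724335), (0.11915327608585358, 0.1213170737028122), 13.75033187866211)
sc6 0.296 142 0.30037426453367844 ((0.4689096212387085, 0.17329715192317963), (0.04018566757440567, 0.040426310151815414), 14.289413452148438)
sc6 0.314 120 0.31718513425677236 ((0.4688464403152466, 0.17381808161735535), (0.027649052441120148, 0.02976164035499096), 14.695716857910156)
1026 0.013186835205713975 ((0.4692678153514862, 0.17414185404777527), (0.12030956894159317, 0.1216915175318718), 13.508419036865234)
```

View pics/w6.png

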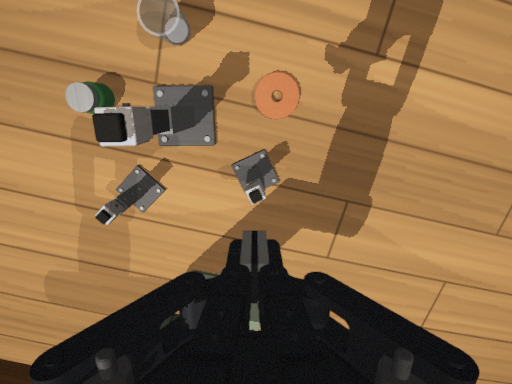

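View pics/sc6c.png

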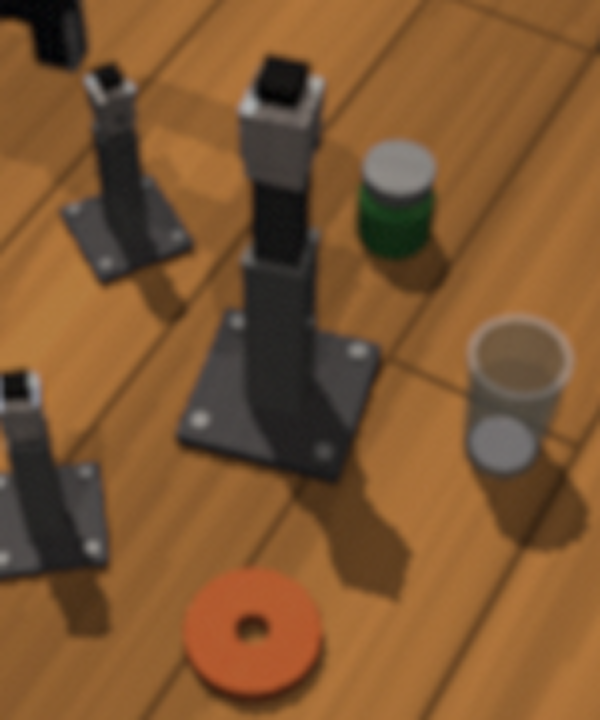

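The post settled about 2.6 mm into the button's play and held. Before handing in, I'll take one confirming look at the button from the +x side.

Request:
{"fn": "arm_command", "kwargs": {
  "moves": [
    [[5.0, -2.9, 0, 0, 0, 0, 0], [5.0, -2.9, 0, 0, 0, 0, 0], [5.0, -2.9, 0, 0, 0, 0, 0], [2, -0.5, 0, 0, 0, 0, 0], [0, 0, 0, 0, 0, 0, 0]]
  ]
}}

```text
time_s: 13.45
ee_pos: [0.5902, 0.1605, 0.4399]
tcp_rot: [-0.001, 0.993, 0.119, 0.003]
force: [-1.0, -0.9, -0.2]
gripper_width: 0.004
```

```bash
python3 -c "
from h import *
rel([.56,.19,.43])
snap('wrist','w7')
p=cv2.imread('pics/w7.png');cv2.imwrite('pics/w7b.png',cv2.resize(p[90:290,150:400],None,fx=3,fy=3,interpolation=cv2.INTER_CUBIC))"
```

```text
t 13.45 pos [0.5902 0.1605 0.4399] F [-1.04 -0.9  -0.18] w 0.4 yawx 13.72 tilt [ 0.0054  0.0019 -1.    ] j [0.25 0.34 1.03 0.   1.77 1.58]
tool shift cm [-2.24 -3.58  0.98]
```

View pics/w7b.png

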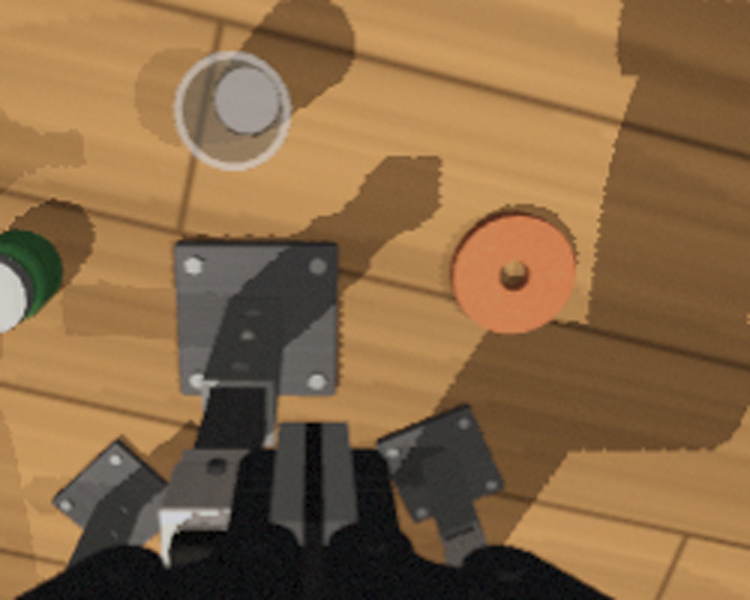

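The bright button is still out in the middle hole (crop (248,335)), the stand is upright, and the vase, wheel and jar are undisturbed. Handing in.

```bash
python3 -c "
from cell import *
print(hand_in())"
```

```text
the job is handed in; nothing more can be done
None
```

I drew up the post of the largest stand by about 25 mm at 7–9 N, until its button came out through the middle hole. I let go, pressed the pad down at about 15 N for roughly a third of a second with the fingers shut, and backed away. I handed in at about 13.5 s.

**Checks that agreed:**
- The last wrist picture shows the bright button in the middle hole and the stand upright.
- The jar, tumbler and wheel look undisturbed in it and in the scene picture before it.
- After the press the head stood about 2.6 mm lower, close to the stated 2 mm play, and the post held.

**What was less clean:**
- **Pull peak:** I noticed the stop a few steps late, so the pull reached about 18 N, the bottom of the range that lifts the stand. I saw no lift: the tool rose under 1 mm from the stop, and the foot was at its usual height afterwards.
- **Stand shift:** The stand may have moved about 2 mm sideways, which is near the measuring error.
- **Press depth:** Geometry gives about 4.3 mm of pad travel, while the force reading implies about 5 mm. About 6 N of sideways force came with the press. The pad was well short of bottoming either way.

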